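Magnetise a screwdriver blade in the bench magnetiser pot

TASK

The bench magnetiser is the low round metal pot with a swinging cover. Push its cover aside until the mouth is clear, pick up the shorter of the two screwdrivers, dip its blade into the pot and press the sprung plate at the bottom well down with it, without forcing it. Then take it out and lay the screwdriver down on the black rubber mat, all of it over the mat; leave the cover open, and do not disturb the long screwdriver, the filler tub beside it or the black tape roll.

Things in the scene. Friction and masses are not known exactly. Their poses are not given: they have to be found in the camera images.
- magnetiser: Fixed bench magnetiser: open round metal pot, axis vertical, outside 104 mm, inside 94 mm, rim 50 mm above the bench, on a flange 120 mm across, 5 mm high. Origin: centre of its underside; z up. The cover's pivot post (62 mm high) stands 64 mm from the axis at its own -x, roughly toward the robot (yaw up to 0.3 rad); a box 28 mm high on its -y side reaches 81 mm from the axis.
- mouth (a point): Centre of the pot's mouth, on the axis at rim height (50 mm above the bench).
- plate_top (a point): Centre of the top of the sprung round plate, 88 mm across, which forms the floor of the pot: 19 mm above the bench (31 mm below the rim) when free. It goes down 6 mm at most.
- plate (a joint): How far the sprung plate is pressed down, m: about 0 free, 0.006 at its stop. A spring pushes it back: under 1 N to start, about 4 N at the stop. It counts as pressed beyond 0.003.
- cover (a joint): Angle of the flat cover disc (108 mm across, top 56 mm above the bench) about its vertical pivot, rad: 0 over the mouth, growing counter-clockwise seen from above (its far end swings to the robot's left, then toward the robot), stop at 2.3. Starts at 0 to 0.25; light friction (under 1 N at the peg), stays where left. Past 1.5 counts as open; 1.9 is fully clear.
- cover_peg (a point): Top centre of the upright steel peg on the cover, by which it is pushed: 14 mm diameter, 27 mm high above the disc, top 83 mm above the bench, 104 mm from the pivot.
- cover_hinge (a point): The cover's pivot axis, at the height of the cover's top (56 mm above the bench).
- driver: The shorter screwdriver (green handle), 173 mm, 85 g, blade roughly toward the robot, left or right of the long one; it rests on handle and blade tip. Origin: mid-length, underneath; z up as it lies. Along its y: tip at -86.5 mm (axis 3 mm up), butt +86.5 (axis 19 mm up). Round handle from y = 0 to butt, 29 mm thick at y = +32 (axis 14 mm up), 23 mm at its ends; shank 6 mm. Balance point y = +35.
- driver_blade (a point): Tip of the shorter screwdriver's blade, on its axis.
- driver_butt (a point): Butt end of the shorter screwdriver's handle, on its axis.
- mat: Black rubber mat fixed to the bench, left of the pot: 230 mm along its own x, 130 mm along its y, 4 mm thick. Origin: centre of its underside. Its yaw varies by up to 0.15 rad.
- long_driver: The long screwdriver (yellow handle), 233 mm long, up to 34 mm thick, to be left alone. Origin: middle of its length, underneath; blade toward its -y.
- filler_tub: Closed filler tub to the right of the screwdrivers, 70 mm diameter, 66 mm high, to be left alone. Origin: centre of its underside.
- elec_tape: Black roll of tape lying flat behind the pot, 65 mm diameter, 19 mm high, to be left alone. Origin: centre of its underside.

How it is judged:
By the outcome, as a careful person would: the job done as asked, in the order asked, and still so for the second after the job is handed in, with the robot touching nothing.
It also fails if it takes over 58 s, if anything falls off the work surface, if the arm or the gripper's body presses on something with over 40 N, if the wrist force passes 120 N, or if a joint passes its speed limit or range.

ROBOT

A 6-joint arm with a two-finger parallel gripper is mounted at the origin on a cart in front of the work surface, level with it; the furniture and walls round the work are solid. World frame = base frame: x ahead of the robot, y to its left, z up, the work surface at z = 0. Lengths are in m, angles in rad, forces in N, time in s.
With the tool pointing down it reaches from about 0.35 to 0.85 m from the base axis. Payload 8.1 kg.
Tool frame: the origin (TCP) lies on the centre line of the jaws, within the pads' length; the fingertips stand 17 mm ahead of it and the grasp point (between the pads) lies 2 mm behind it; z points along the fingers, y is the line along which they close (so a half turn about z gives the same grasp; the last joint's range is limited). The gripper opens to 93 mm and grips with 3 to 60 N. Pads are 15 mm wide; open, the fingers measure 128 mm over their backs; the gripper's body (75 mm by 188 mm) begins 65 mm behind the grasp point.
Start: joints at [1.015, 0.13, 1.488, -0, 1.523, -0.085], TCP at [0.272, 0.535, 0.236] pointing down, gripper open.
Joint ranges: [-2.96, 2.96], [-0.89, 2.26], [0.02, 2.5], [-1.34, 4.48], [0, 2.73], [-2.66, 2.66]. Speed limits (rad/s): [2.39, 2.39, 2.79, 3.14, 3.14, 3.14].

INTERFACE

Orientations are given as a rotation vector (axis times angle).
In Python, from plant import status, eyes, robot gives the robot as it stands. The module is installed in compiled form; this text tells all that it offers.
- The arm moves only by the tool servo_tool, never from a script. Its argument "plan" is text: rows parted by semicolons, each of 4 numbers parted by spaces: the shift along the tool's x, y, z in m, then the turn about the tool's z in degrees. A call has 1 to 12 rows; each row is the pose to reach, as a shift and turn from the pose commanded when the call began, along the tool's axes at that moment; what a row does not reach only later rows make up. A row lasts 1/12 s, in which the tool goes at most 41.7 mm and 7.16 degrees, less where a joint would pass 70% of its speed; a pose out of reach is approached as far as the arm can. A call with a gripper value outside its range is refused whole. "grip" is the closure, from -1 (fully open) to 1 (shut), set as the call begins (left out, the last holds). The fingers move at their own pace and stop on an object; "grip_force" is the grip in N (left out, the last holds). Time passes only in rows, so rows that repeat a pose let the fingers close. It gives the time, the measured TCP pose, the force, the opening and the grip force at its end, in the units of the state.
- status.read_state(): the state, without advancing time (a new reading comes with each control period).
- eyes.read_camera(name): name is "scene" or "top" or "wrist"; returns a dict with "image" (400x640x3 uint8, blue, green, red), "fovy" (degrees; the focal length in pixels is half the picture's height over the tangent of half this angle, whatever the lens; pixels are square), "cx", "cy" (the principal point, pixels), "world_from_camera" (4x4, takes a point from camera to world coordinates); the wrist camera has in their place "hand_eye" (4x4, takes a point from camera to tool coordinates, whose origin is the TCP and whose axes are the flange's). Camera axes: x right, y down, z forward; pixel columns grow to the right and rows downward; lengths in m; the calibration is good to about 2 mm. A picture is of the moment at which its call begins: read the wrist's pose just before it. There is no depth.
- robot.close_job(): hands the job in; it is judged then, once.
The state is a dict: "t": time; "q": joint angles; "dq": joint speeds; "joint_torque": joint torques, N m; "tool_pos": TCP position; "orientation": TCP orientation; "force": force on the tool from outside, world axes, zero at the start; "wrist_torque": the same for the moment, N m; "opening": finger opening in m; "gripper_force": force on a finger pad.
Only numpy, scipy, OpenCV 4.12 (cv2) and the standard library are available. Lean on these libraries where they do the work, as an engineer would, in place of code of your own. Each camera call takes 0.05 s, during which the arm holds its last target. There are 200 camera calls.

## Working session

There is one attempt and no reset: what is moved stays moved. The work goes in short steps, Python scripts to look and compute and a tool call to move; the robot and the scene stay as the last step left them, time stands still between calls to the robot, and variables do not carry over. Pictures are saved under pics/ and viewed, at most 13 in all, crops included, and the job is handed in when it is done.

Besides the shell and the picture viewer there is one more tool, called after "Call:" by a JSON object that holds its "op" and its "data", one argument or row to a line. servo_tool: Moves the arm, as the interface text tells. Its arguments: {"type":"object","properties":{"plan":{"type":"string"},"grip":{"type":"number"},"grip_force":{"type":"number"}},"required":["plan"]}

```bash
mkdir -p pics; ls
cat > h.py <<'E'
import numpy as np, cv2
from scipy.spatial.transform import Rotation as R
from plant import status, eyes, robot
def cam(n):
    s=status.read_state(); d=eyes.read_camera(n); im=d["image"]
    f=im.shape[0]/2/np.tan(np.radians(d["fovy"])/2)
    if n=="wrist":
        T=np.eye(4); T[:3,:3]=R.from_rotvec(s["orientation"]).as_matrix(); T[:3,3]=s["tool_pos"]
        T=T@np.array(d["hand_eye"])
    else: T=np.array(d["world_from_camera"])
    return dict(im=im,f=f,cx=d["cx"],cy=d["cy"],T=T)
def ray(c,u,v,z):
    d=c["T"][:3,:3]@np.array([(u-c["cx"])/c["f"],(v-c["cy"])/c["f"],1]); o=c["T"][:3,3]
    return o+d*(z-o[2])/d[2]
def proj(c,p):
    q=np.linalg.inv(c["T"])@np.append(p,1); return q[0]/q[2]*c["f"]+c["cx"],q[1]/q[2]*c["f"]+c["cy"]
E
python3 - <<'E'
from h import *
for n in("top","scene"):
    c=cam(n); cv2.imwrite(f"pics/{n}0.png",c["im"]); print(n,c["f"],c["cx"],c["cy"],c["T"].round(3).tolist())
s=status.read_state(); print(s)
print(R.from_rotvec(s["orientation"]).as_matrix().round(3), eyes.read_camera("wrist")["hand_eye"])
E
```

```text
pics
top 418.95446848954094 326.27543591635634 209.73881926338964 [[-0.026, -0.994, 0.11, 0.382], [-1.0, 0.026, -0.0, -0.102], [-0.003, -0.11, -0.994, 1.368], [0.0, 0.0, 0.0, 1.0]]
scene 402.0535705240719 315.54932062790806 202.161440849218 [[0.712, -0.44, 0.547, -0.082], [-0.702, -0.449, 0.552, -0.691], [0.003, -0.777, -0.629, 0.765], [0.0, 0.0, 0.0, 1.0]]
{'t': 0.1, 'q': array([ 1.01460634e+00,  1.31062874e-01,  1.48912741e+00, -1.36779069e-05,
        1.52301124e+00, -8.53870107e-02]), 'dq': array([-1.51598823e-04, -1.73164862e-03, -2.17256439e-03, -2.55131965e-05,
        8.67693419e-04, -4.80274474e-04]), 'joint_torque': array([ 7.09779124e-04, -5.61348617e+01, -4.93094516e+01,  7.70227960e-02,
        2.93158041e-02, -5.55421923e-05]), 'tool_pos': array([0.27188997, 0.5343338 , 0.23472953]), 'orientation': array([-7.32607868e-01, -3.05446862e+00,  2.40467038e-03]), 'force': array([-0.03396622, -0.25445354, -0.35676092]), 'wrist_torque': array([-0.01069281, -0.00221431, -0.01888715]), 'gripper_force': 0.0, 'opening': 0.0929319857759169}
[[-0.891  0.454 -0.001]
 [ 0.454  0.891 -0.001]
 [ 0.    -0.002 -1.   ]] [[ 4.04038896e-05 -9.58443153e-01 -2.85283578e-01  7.87147197e-02]
 [ 9.99999910e-01 -8.20591199e-05  4.17314198e-04 -5.10992038e-04]
 [-4.23382055e-04 -2.85283570e-01  9.58443063e-01 -1.48095957e-01]
 [ 0.00000000e+00  0.00000000e+00  0.00000000e+00  1.00000000e+00]]
```

View pics/top0.png

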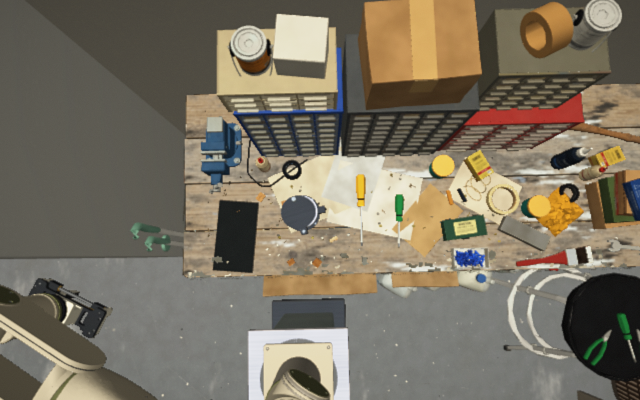

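View pics/scene0.png

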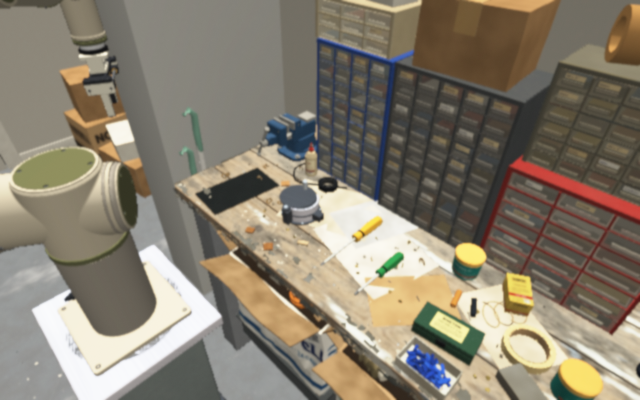

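Top view: pot at (300,212), mat around (235,237), green driver at (399,205) with its blade toward the robot, yellow driver at (361,190), tape at (291,170), tub at (443,166). Next I zoom in and measure.

Run:
```python
from h import *
c=cam("top"); im=c["im"]
cv2.imwrite("pics/crop1.png",cv2.resize(im[150:290,200:420],None,fx=3.6,fy=3.6,interpolation=cv2.INTER_CUBIC))
hsv=cv2.cvtColor(im,cv2.COLOR_BGR2HSV)
def comp(m,x0,y0,x1,y1):
    k=np.zeros_like(m);k[y0:y1,x0:x1]=m[y0:y1,x0:x1]
    n,l,s,ce=cv2.connectedComponentsWithStats(k); i=1+np.argmax(s[1:,4]); return (l==i).astype(np.uint8),s[i],ce[i]
g=cv2.inRange(hsv,(45,80,30),(85,255,255)); m,s,ce=comp(g,385,180,415,250)
y,x=np.nonzero(m); P=np.array([ray(c,a,b,.015)[:2] for a,b in zip(x,y)]); u,sv,vt=np.linalg.svd(P-P.mean(0)); print("green",s,ce,P.mean(0),vt[0],np.ptp((P-P.mean(0))@vt[0]),np.ptp((P-P.mean(0))@vt[1]))
yl=cv2.inRange(hsv,(18,120,120),(32,255,255)); m,s,ce=comp(yl,350,165,372,215); print("yel",s,ce,ray(c,*ce,.015))
k=cv2.inRange(hsv,(0,0,0),(180,255,45)); m,s,ce=comp(k,205,190,262,280)
r=cv2.minAreaRect(cv2.findContours(m,0,1)[0][0]); b=cv2.boxPoints(r); Q=np.array([ray(c,*p,.004)[:2] for p in b]); print("mat",Q.round(3),Q.mean(0),np.linalg.norm(np.roll(Q,1,0)-Q,axis=1))
print("base px",proj(c,[0,0,0]),"pot",ray(c,299,212,.056))
```

```text
green [395 195   9  26 184] [398.54891304 206.64130435] [ 0.53485507 -0.33715912] [-0.99821872  0.05966067] 0.08232853697495535 0.026176992018480956
yel [356 174   9  25 204] [360.04901961 185.89705882] [ 0.6063533  -0.21447043  0.015     ]
mat [[0.35  0.268]
 [0.574 0.249]
 [0.56  0.123]
 [0.336 0.145]] [0.45486973 0.19612048] [0.12403418 0.22557777 0.12629835 0.22527466]
base px (np.float64(298.26268450747455), np.float64(378.7953640408589)) pot [ 0.52146698 -0.01598298  0.056     ]
```

View pics/crop1.png

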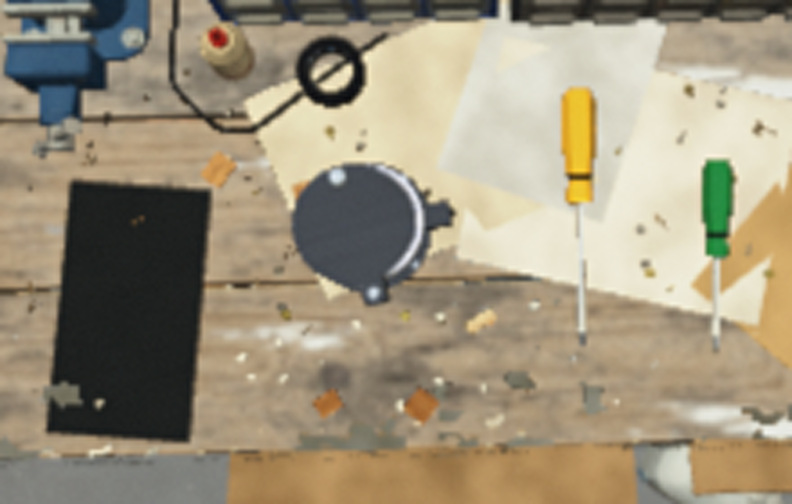

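Enlarged crop: cover peg at crop (337,176), pivot post at (373,293), box at (440,214), driver tip at (716,348). Computing positions.

```bash
cat > m.py <<'E'
from h import *
c=cam("top")
q=lambda x,y,z:ray(c,200+(x+.5)/3.6-.5,150+(y+.5)/3.6-.5,z)[:2]
post=q(373,293,.062);peg=q(337,176,.083);tip=q(716,348,.003);butt=q(717,160,.02)
disc=q(361,229,.056)
print("post",post,"peg",peg,"d",np.linalg.norm(peg-post),"ang",np.degrees(np.arctan2(*(peg-post)[::-1])))
print("disc",disc,np.linalg.norm(disc-post)); print("tip",tip,"butt",butt,np.linalg.norm(butt-tip))
print("box",q(452,214,.028),"tape",q(331,71,.019),"tub",ray(c,443,166,.066))
E
python3 m.py
```

```text
post [ 0.46081072 -0.02849647] peg [ 0.560987  -0.0007432] d 0.10394965534985912 ang 15.485092392367534
disc [ 0.51743461 -0.01879332] 0.05744924470218863
tip [ 0.40666864 -0.33334658] butt [ 0.5752706  -0.33896751] 0.16869563189488085
box [ 0.53166268 -0.09862814] tape [0.66643271 0.00805169] tub [ 0.65456717 -0.47448855  0.066     ]
```

Call:
{"op": "servo_tool", "data": {
  "plan": "-0.26 -0.19 0 34;-0.52 -0.376 0 68;-0.52 -0.376 0 68;-0.52 -0.376 0 68;-0.52 -0.376 0 68;-0.52 -0.376 0 68;-0.52 -0.376 0 68;-0.52 -0.376 0 68;-0.52 -0.376 0 68;-0.52 -0.376 0 68;-0.52 -0.376 0 68;-0.52 -0.376 0 68",
  "grip": 1,
  "grip_force": 20
}}

```text
t: 1.25
tool_pos: [0.5008, 0.0878, 0.2358]
orientation: [2.316, 2.122, 0.001]
force: [0.4, 1.2, -0.1]
opening: 0.0179
gripper_force: 0.0
```

```bash
cat > go.py <<'E'
from h import *
import sys
# args: x,y,z,heading(deg of tool x) ... -> rows in tool axes
def rows(wps):
    s=status.read_state(); M=R.from_rotvec(s["orientation"]).as_matrix(); h=np.degrees(np.arctan2(M[1,0],M[0,0]))
    print("t",round(s["t"],2),"pos",s["tool_pos"].round(4),"head",round(h,1),"F",s["force"].round(1),"open",round(s["opening"],4),"q",s["q"].round(2))
    for w in wps:
        d=M.T@(np.array(w[:3])-s["tool_pos"]); a=(h-w[3]+180)%360-180
        print("%.3f %.3f %.3f %.1f"%(*d,a),end=";")
    print()
if __name__=="__main__": rows([list(map(float,a.split(","))) for a in sys.argv[1:]])
E
python3 go.py .5654,-.0377,.235,85 .5654,-.0377,.08,85
```

```text
t 1.25 pos [0.5008 0.0878 0.2358] head 85.0 F [ 0.4  1.2 -0.1] open 0.0179 q [ 0.07 -0.12  1.74  0.    1.52  0.16]
-0.119 0.075 0.001 -0.0;-0.119 0.075 0.156 -0.0;
```

Call:
{"op": "servo_tool", "data": {
  "plan": "-0.04 0.025 0 0;-0.08 0.05 0 0;-0.1 0.065 0 0;-0.1 0.065 0 0;-0.1 0.065 0 0"
}}

```text
t: 1.67
tool_pos: [0.5566, -0.0173, 0.2351]
orientation: [-2.319, -2.118, 0.001]
force: [-0.1, 0.7, 0.4]
opening: 0.0001
gripper_force: 0.0
```

```bash
python3 go.py .5654,-.0377,.235,85 .5654,-.0377,.08,85
```

```text
t 1.67 pos [ 0.5566 -0.0173  0.2351] head 84.8 F [-0.1  0.7  0.4] open 0.0001 q [-0.12  0.02  1.61  0.    1.52 -0.03]
-0.020 0.011 0.000 -0.2;-0.020 0.011 0.155 -0.2;
```

Call:
{"op": "servo_tool", "data": {
  "plan": "-0.02 0.01 0.02 0;-0.02 0.01 0.05 0;-0.02 0.01 0.08 0;-0.02 0.01 0.11 0;-0.02 0.01 0.135 0;-0.02 0.01 0.155 0;-0.02 0.01 0.155 0;-0.02 0.01 0.155 0"
}}

```text
t: 2.33
tool_pos: [0.5633, -0.0349, 0.0798]
orientation: [-2.313, -2.123, 0.003]
force: [0.3, -0.1, 0.3]
opening: 0.0004
gripper_force: 0.0
```

Run:
```python
from go import *
import math
W=[]
for a in range(2,122,5):
    t=math.radians(a); W.append([.4608+.105*math.cos(t),-.0285+.105*math.sin(t),.08,a+90])
rows(W[:24])
```

```text
t 2.33 pos [ 0.5633 -0.0349  0.0798] head 85.1 F [ 0.3 -0.1  0.3] open 0.0004 q [-0.15  0.17  1.74  0.    1.24 -0.07]
0.010 0.002 -0.000 -6.9;0.019 0.000 -0.000 -11.9;0.028 -0.002 -0.000 -16.9;0.037 -0.005 -0.000 -21.9;0.045 -0.009 -0.000 -26.9;0.053 -0.013 -0.000 -31.9;0.061 -0.019 -0.000 -36.9;0.068 -0.024 -0.000 -41.9;0.074 -0.031 -0.000 -46.9;0.080 -0.038 -0.000 -51.9;0.086 -0.045 -0.000 -56.9;0.090 -0.053 0.000 -61.9;0.094 -0.061 0.000 -66.9;0.097 -0.070 0.000 -71.9;0.100 -0.079 0.000 -76.9;0.102 -0.088 0.000 -81.9;0.102 -0.097 0.000 -86.9;0.103 -0.106 0.000 -91.9;0.102 -0.115 0.000 -96.9;0.100 -0.124 0.000 -101.9;0.098 -0.133 0.000 -106.9;0.095 -0.142 0.000 -111.9;0.091 -0.150 0.000 -116.9;0.087 -0.158 0.000 -121.9;
```

Call:
{"op": "servo_tool", "data": {
  "plan": "0.01 0.002 0 -6;0.019 0 0 -12;0.028 -0.002 0 -17;0.037 -0.005 0 -22;0.045 -0.009 0 -27;0.053 -0.013 0 -32;0.061 -0.019 0 -37;0.068 -0.024 0 -42;0.074 -0.031 0 -47;0.08 -0.038 0 -52;0.086 -0.045 0 -57;0.09 -0.053 0 -62"
}}

```text
t: 3.33
tool_pos: [0.5212, 0.0591, 0.0837]
orientation: [0.883, 3.01, 0.002]
force: [1.2, -0.5, -0.5]
opening: 0.0007
gripper_force: 0.3
```

Run:
```python
from go import *
import math
W=[]
for a in range(62,118,5):
    t=math.radians(a); W.append([.4608+.105*math.cos(t),-.0285+.105*math.sin(t),.08,a+90])
rows(W)
c=cam("top"); cv2.imwrite("pics/p1.png",cv2.resize(c["im"][150:290,200:420],None,fx=3.6,fy=3.6))
```

```text
t 3.33 pos [0.5212 0.0591 0.0837] head 147.3 F [ 1.2 -0.5 -0.5] open 0.0007 q [ 0.02  0.05  1.86  0.    1.23 -0.99]
0.012 -0.002 0.004 -4.7;0.021 -0.003 0.004 -9.7;0.030 -0.005 0.004 -14.7;0.039 -0.008 0.004 -19.7;0.047 -0.011 0.003 -24.7;0.056 -0.015 0.003 -29.7;0.063 -0.020 0.003 -34.7;0.071 -0.026 0.003 -39.7;0.077 -0.032 0.003 -44.7;0.084 -0.038 0.003 -49.7;0.089 -0.046 0.003 -54.7;0.094 -0.053 0.003 -59.7;
```

View pics/p1.png

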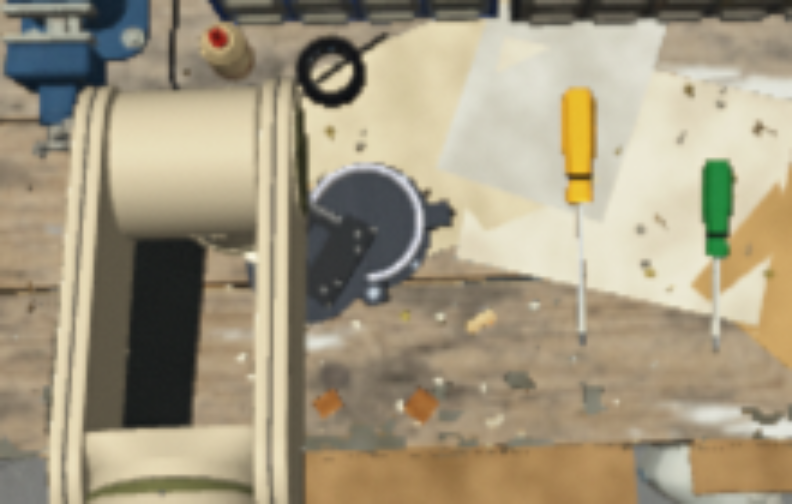

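The mouth is largely exposed (pot at crop (365,222)) and the cover is swinging with the arm. I'll continue the arc.

Call:
{"op": "servo_tool", "data": {
  "plan": "0.012 -0.002 0.002 -5;0.021 -0.003 0.002 -10;0.03 -0.005 0.002 -15;0.039 -0.008 0.002 -20;0.047 -0.011 0.002 -25;0.056 -0.015 0.002 -30;0.063 -0.02 0.002 -35;0.071 -0.026 0.002 -40;0.077 -0.032 0.002 -45;0.084 -0.038 0.002 -50;0.089 -0.046 0.002 -55;0.091 -0.05 0.002 -57"
}}

```text
t: 4.38
tool_pos: [0.4168, 0.0658, 0.0807]
orientation: [-0.659, 3.068, -0.001]
force: [1.1, 0.4, -0.4]
opening: 0.0003
gripper_force: 0.2
```

```bash
python3 go.py .42,.06,.08,205 .44,.07,.30,180
```

```text
t 4.38 pos [0.4168 0.0658 0.0807] head -155.8 F [ 1.1  0.4 -0.4] open 0.0003 q [ 0.03 -0.24  2.13  0.    1.24 -1.96]
-0.001 -0.007 0.001 -0.8;-0.024 -0.006 -0.219 24.2;
```

Call:
{"op": "servo_tool", "data": {
  "plan": "-0.02 -0.005 0 0;-0.024 -0.005 -0.03 0;-0.024 -0.005 -0.07 6;-0.024 -0.005 -0.11 12;-0.024 -0.005 -0.15 18;-0.024 -0.005 -0.19 25;-0.024 -0.005 -0.19 25;-0.024 -0.005 -0.19 25",
  "grip": -0.3
}}

```text
t: 5.05
tool_pos: [0.4423, 0.0712, 0.2741]
orientation: [0.029, 3.132, 0.001]
force: [0.8, 0.4, -0.4]
opening: 0.0492
gripper_force: 0.0
```

```bash
python3 go.py .5624,-.3385,.25,178
```

```text
t 5.05 pos [0.4423 0.0712 0.2741] head 179.0 F [ 0.8  0.4 -0.4] open 0.0492 q [ 0.04 -0.31  1.84  0.    1.61 -1.51]
-0.127 -0.407 0.025 1.0;
```

Call:
{"op": "servo_tool", "data": {
  "plan": "-0.01 -0.03 0 0;-0.021 -0.07 0 0;-0.033 -0.108 0 0;-0.045 -0.147 0 0;-0.057 -0.186 0 0;-0.07 -0.225 0.01 1;-0.08 -0.26 0.02 1;-0.092 -0.3 0.03 1;-0.105 -0.34 0.05 1;-0.117 -0.375 0.06 1;-0.124 -0.4 0.07 1;-0.127 -0.407 0.07 1"
}}

```text
t: 6.05
tool_pos: [0.5583, -0.3414, 0.194]
orientation: [-0.059, -3.136, -0.003]
force: [-0.1, -0.3, -0.3]
opening: 0.0604
gripper_force: 0.0
```

Call:
{"op": "servo_tool", "data": {
  "plan": "0 0 0 0;0 0 0 0"
}}

```text
t: 6.22
tool_pos: [0.5599, -0.3377, 0.1983]
orientation: [-0.055, -3.14, -0.002]
force: [-0.1, -0.4, 0.2]
opening: 0.0603
gripper_force: 0.0
```

```bash
python3 go.py .5624,-.3385,.023,178
python3 - <<'E'
from h import *
c=cam("top"); im=c["im"]
a=cv2.resize(im[150:290,200:420],None,fx=3.6,fy=3.6,interpolation=cv2.INTER_CUBIC)
w=cam("wrist"); cv2.imwrite("pics/a2.png",np.hstack([a[:400,:450],w["im"][:, :340] if 0 else cv2.resize(w["im"],(350,219)).copy() if 0 else cv2.copyMakeBorder(cv2.resize(w["im"],(350,219)),0,181,0,0,0)]))
hsv=cv2.cvtColor(w["im"],cv2.COLOR_BGR2HSV); m=cv2.inRange(hsv,(45,80,30),(85,255,255))
n,l,s,ce=cv2.connectedComponentsWithStats(m); i=1+np.argmax(s[1:,4]); y,x=np.nonzero(l==i)
P=np.array([ray(w,a,b,.0155)[:2] for a,b in zip(x,y)]); vt=np.linalg.svd((P-P.mean(0))[::7],full_matrices=False)[2]; e=(P-P.mean(0))@vt[0]
print(s[i],P.mean(0),vt[0],P.mean(0)+e.min()*vt[0],P.mean(0)+e.max()*vt[0])
E
```

```text
t 6.22 pos [ 0.5599 -0.3377  0.1983] head 178.0 F [-0.1 -0.4  0.2] open 0.0603 q [-0.62  0.29  1.37  0.    1.48 -2.16]
-0.003 -0.001 0.175 0.0;
[ 308  129   30   73 1964] [ 0.54176563 -0.33794213] [ 0.99967658 -0.02543082] [ 0.50857488 -0.33709779] [ 0.57681673 -0.33883379]
```

View pics/a2.png

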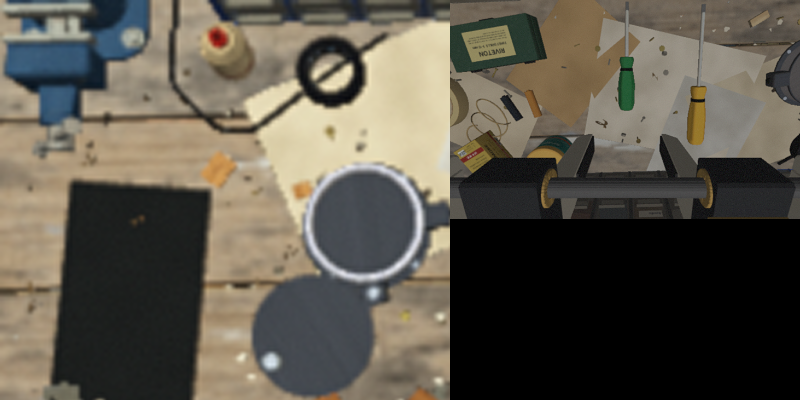

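The cover is open and the mouth fully clear, at crop (364,222). The wrist view shows the green driver between the jaw lines. Descending on the handle near the butt.

Call:
{"op": "servo_tool", "data": {
  "plan": "-0.002 -0.001 0.03 0;-0.002 -0.001 0.06 0;-0.002 -0.001 0.09 0;-0.002 -0.001 0.12 0;-0.002 -0.001 0.145 0;-0.002 -0.001 0.16 0;-0.002 -0.001 0.17 0;-0.002 -0.001 0.175 0;-0.002 -0.001 0.176 0;-0.002 -0.001 0.176 0;-0.002 -0.001 0.176 0"
}}

```text
t: 7.23
tool_pos: [0.5632, -0.3401, 0.0246]
orientation: [0.054, 3.139, -0.003]
force: [-0.3, -0.1, 0.2]
opening: 0.0606
gripper_force: 0.0
```

Call:
{"op": "servo_tool", "data": {
  "plan": "0 0 0 0;0 0 0 0;0 0 0 0;0 0 0 0;0 0 0 0;0 0 0 0;0 0 0 0;0 0 0 0",
  "grip": 1,
  "grip_force": 5
}}

```text
t: 7.9
tool_pos: [0.562, -0.3393, 0.0226]
orientation: [-0.054, -3.141, -0.0]
force: [1.0, 0.4, 0.2]
opening: 0.0246
gripper_force: 5.0
```

Call:
{"op": "servo_tool", "data": {
  "plan": "0 0 -0.01 0;0 0 -0.025 0;0 0 -0.04 0;0 0 -0.055 0;0 0 -0.07 0;0 0 -0.085 0;0 0 -0.1 0;0 0 -0.115 0;0 0 -0.13 0;0 0 -0.145 0;0 0 -0.16 0;0 0 -0.17 0"
}}

```text
t: 8.9
tool_pos: [0.5628, -0.3399, 0.1965]
orientation: [0.054, 3.138, -0.003]
force: [0.5, 0.0, -0.5]
opening: 0.0244
gripper_force: 5.0
```

Call:
{"op": "servo_tool", "data": {
  "plan": "0 0 -0.02 0;0 0 -0.035 0;0 0 -0.04 0;0 0 -0.04 0;0 0 -0.04 0;0 0 -0.04 0"
}}

```text
t: 9.4
tool_pos: [0.5615, -0.339, 0.2313]
orientation: [-0.054, -3.14, -0.002]
force: [0.4, 0.3, -0.3]
opening: 0.0245
gripper_force: 5.0
```

```bash
python3 go.py
python3 - <<'E'
from h import *
w=cam("wrist")["im"]; c=cam("scene")["im"]
cv2.imwrite("pics/a3.png",np.hstack([cv2.resize(w,(400,250)),cv2.resize(c[100:300,270:590],(400,250))]))
E
```

```text
t 9.4 pos [ 0.5615 -0.339   0.2313] head 178.0 F [ 0.4  0.3 -0.3] open 0.0245 q [-0.62  0.28  1.32 -0.    1.54 -2.16]
```

View pics/a3.png

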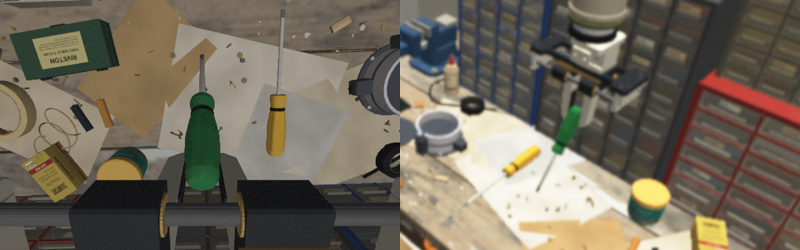

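```bash
cat > tip.py <<'E'
from h import *
# scene view: shank tip by triangulating in the tool x-z plane; wrist: ray + known length
def tip(L=.156,g=(0,.004)):
    d=eyes.read_camera("wrist"); im=d["image"]; f=200/np.tan(np.radians(d["fovy"])/2); H=np.array(d["hand_eye"])
    hsv=cv2.cvtColor(im,cv2.COLOR_BGR2HSV)
    roi=cv2.inRange(hsv,(45,100,20),(85,255,255)); roi[:,:270]=0; roi[:,380:]=0
    y,x=np.nonzero(roi); print("green rows",y.min(),y.max(),"cols at top",x[y<y.min()+4].mean())
    return im,f,d,H
def solve(f,d,H,u,v,L=.156,g=(0,.004)):
    r=H[:3,:3]@np.array([(u-d["cx"])/f,(v-d["cy"])/f,1]); o=H[:3,3]
    t=np.linspace(.05,.6,20000); X=o[0]+t*r[0]; Z=o[2]+t*r[2]; D=np.hypot(X-g[0],Z-g[1])-L
    for k in np.nonzero(np.diff(np.sign(D)))[0]: print("tool tip x,y,z",X[k].round(4),(o[1]+t[k]*r[1]).round(4),Z[k].round(4),"below horiz deg",np.degrees(np.arctan2(Z[k]-g[1],X[k]-g[0])).round(1))
E
python3 - <<'E'
from tip import *
im,f,d,H=tip(); cv2.imwrite("pics/a4.png",cv2.resize(im[40:200,260:400],None,fx=3.5,fy=3.5,interpolation=cv2.INTER_CUBIC))
solve(f,d,H,323,88)
c=cam("scene"); cv2.imwrite("pics/a5.png",c["im"]); s=status.read_state(); print(s["wrist_torque"],s["force"])
E
```

```text
green rows 148 397 cols at top 323.3333333333333
tool tip x,y,z 0.0858 -0.0008 0.1342 below horiz deg 56.6
[ 0.01148493 -0.04307655  0.07679779] [ 0.07466199 -0.48268899 -0.50359705]
```

View pics/a4.png

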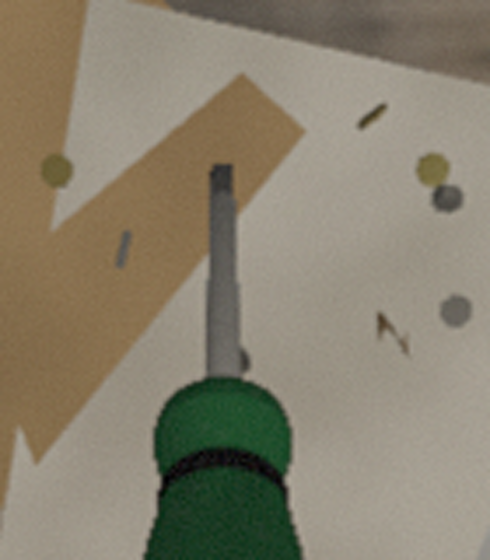

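Tip at wrist pixel (323.4,87): the driver hangs about 57° nose-down, centred, which is steep enough. I'll lock the grip and carry it to the pot.

Call:
{"op": "servo_tool", "data": {
  "plan": "0 0 0 0;0 0 0 0;0 0 -0.005 0;0 0 -0.01 0;0 0 -0.01 0",
  "grip_force": 40
}}

```text
t: 10.02
tool_pos: [0.5626, -0.3398, 0.2446]
orientation: [0.054, 3.139, -0.002]
force: [0.4, 0.1, -0.4]
opening: 0.0232
gripper_force: 39.8
```

Run:
```python
from tip import *
from go import rows
im,f,d,H=tip(); cv2.imwrite("pics/a6.png",im)
c=cam("top"); q=lambda x,y,z:ray(c,200+(x+.5)/3.6-.5,150+(y+.5)/3.6-.5,z)[:2]
print("mouth",q(364,222,.05),"post",q(373,293,.062),"peg",q(270,361,.083))
# shank tip: column profile of darkness above green
g=cv2.cvtColor(im,cv2.COLOR_BGR2GRAY); print(g[70:110,321:326].mean(1).astype(int))
s=status.read_state(); print(s["force"],s["wrist_torque"])
```

```text
green rows 147 303 cols at top 323.14925373134326
mouth [ 0.52416904 -0.02117007] post [ 0.46081072 -0.02849647] peg [0.40412141 0.05886446]
[112 111 112 111 111 111 110 111 110 111 110 112 113  99  53  50  54  54
  56  55  56  61  73  81  81  82  82  84  83  83  84  86  84  87  88  87
  89  89  92  90]
[ 0.09466497  0.6385807  -1.15220421] [ 0.04799339  0.0211417  -0.01134315]
```

Run:
```python
from tip import *
from go import rows
d=eyes.read_camera("wrist"); f=200/np.tan(np.radians(d["fovy"])/2); solve(f,d,np.array(d["hand_eye"]),323.4,83.5)
rows([[.604,-.0235,.24,178]])
```

```text
tool tip x,y,z 0.089 -0.0005 0.1321 below horiz deg 55.2
t 10.17 pos [ 0.5622 -0.3395  0.2431] head 178.0 F [-0.5  0.1 -1.6] open 0.023 q [-0.62  0.28  1.3  -0.    1.56 -2.16]
-0.031 0.317 0.003 0.0;
```

Call:
{"op": "servo_tool", "data": {
  "plan": "-0.001 0.01 0 0;-0.003 0.03 0 0;-0.006 0.06 0 0;-0.009 0.095 0 0;-0.013 0.13 0 0;-0.016 0.165 0 0;-0.02 0.2 0 0;-0.023 0.235 0 0;-0.026 0.265 0 0;-0.029 0.29 0 0;-0.03 0.308 0 0;-0.031 0.317 0 0"
}}

```text
t: 11.17
tool_pos: [0.6037, -0.0203, 0.2425]
orientation: [-0.05, -3.141, -0.001]
force: [-0.5, -0.0, -0.8]
opening: 0.0235
gripper_force: 39.8
```

Call:
{"op": "servo_tool", "data": {
  "plan": "0 0 0 0;0 0 0 0;0 0 0 0"
}}

```text
t: 11.42
tool_pos: [0.6038, -0.0246, 0.2425]
orientation: [-0.055, -3.141, 0.001]
force: [0.5, -0.6, -0.4]
opening: 0.0237
gripper_force: 39.8
```

```bash
python3 go.py .604,-.0235,.16,178;python3 - <<'E'
from tip import *
im,f,d,H=tip(); c=cam("scene")["im"]
cv2.imwrite("pics/a7.png",np.hstack([cv2.resize(im[0:400,160:480],(400,500)),cv2.resize(c[80:280,220:380],(400,500),interpolation=cv2.INTER_CUBIC)]))
E
```

```text
t 11.42 pos [ 0.6038 -0.0246  0.2425] head 178.0 F [ 0.5 -0.6 -0.4] open 0.0237 q [-0.13  0.14  1.47 -0.    1.54 -1.66]
-0.000 0.001 0.083 -0.0;
green rows 147 316 cols at top 322.94594594594594
```

View pics/a7.png

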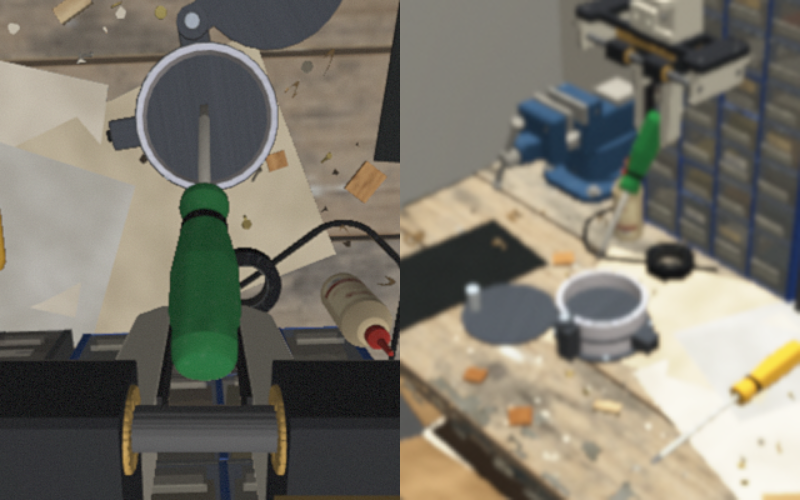

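Call:
{"op": "servo_tool", "data": {
  "plan": "0 0.001 0.01 0;0 0.001 0.025 0;0 0.001 0.04 0;0 0.001 0.055 0;0 0.001 0.068 0;0 0.001 0.076 0;0 0.001 0.08 0;0 0.001 0.082 0;0 0.001 0.082 0;0 0.001 0.082 0;0 0.001 0.082 0;0 0.001 0.082 0"
}}

```text
t: 12.52
tool_pos: [0.6045, -0.0227, 0.1616]
orientation: [0.054, 3.14, -0.0]
force: [0.1, 0.4, 0.4]
opening: 0.0234
gripper_force: 39.8
```

Call:
{"op": "servo_tool", "data": {
  "plan": "0 0 0.002 0;0 0 0.004 0;0 0 0.006 0;0 0 0.006 0;0 0 0.006 0;0 0 0.006 0"
}}

```text
t: 13.02
tool_pos: [0.6043, -0.0226, 0.155]
orientation: [0.054, 3.14, -0.0]
force: [1.0, -0.9, 0.6]
opening: 0.0235
gripper_force: 39.9
```

Call:
{"op": "servo_tool", "data": {
  "plan": "0 0 0.001 0;0 0 0.002 0;0 0 0.003 0;0 0 0.003 0;0 0 0.003 0;0 0 0.003 0"
}}

```text
t: 13.52
tool_pos: [0.6042, -0.0226, 0.1519]
orientation: [0.054, 3.141, -0.0]
force: [2.4, 0.5, 2.4]
opening: 0.0234
gripper_force: 39.9
```

```bash
cat > f.py <<'E'
from h import *
F=[];
for i in range(4):
    im=eyes.read_camera("wrist")["image"]; s=status.read_state(); F.append(np.r_[s["force"],s["wrist_torque"]])
print(s["t"],s["tool_pos"].round(4),np.mean(F,0).round(2))
hsv=cv2.cvtColor(im,cv2.COLOR_BGR2HSV);roi=cv2.inRange(hsv,(45,100,20),(85,255,255)); roi[:,:270]=0; roi[:,380:]=0; print(np.nonzero(roi)[0].min())
E
python3 f.py
```

```text
13.7167 [ 0.6041 -0.0226  0.1518] [ 2.36 -0.57  2.82 -0.01 -0.4   0.  ]
147
```

Call:
{"op": "servo_tool", "data": {
  "plan": "0 0 0.001 0;0 0 0.001 0;0 0 0.001 0"
}}

```text
t: 13.97
tool_pos: [0.6043, -0.0226, 0.1509]
orientation: [0.054, 3.14, -0.0]
force: [3.2, 0.2, 4.1]
opening: 0.0233
gripper_force: 39.9
```

```bash
python3 f.py
```

```text
14.1667 [ 0.6042 -0.0226  0.1509] [ 3.44  0.02  4.11 -0.02 -0.54  0.  ]
147
```

```bash
python3 - <<'E'
from h import *
c=cam("wrist")["im"]
cv2.imwrite("pics/a8.png",np.hstack([cv2.resize(c[20:180,240:400],(560,560),interpolation=cv2.INTER_CUBIC)]))
E
python3 f.py
```

```text
14.4167 [ 0.6042 -0.0226  0.1508] [ 3.16 -0.51  5.4   0.04 -0.58 -0.03]
147
```

View pics/a8.png

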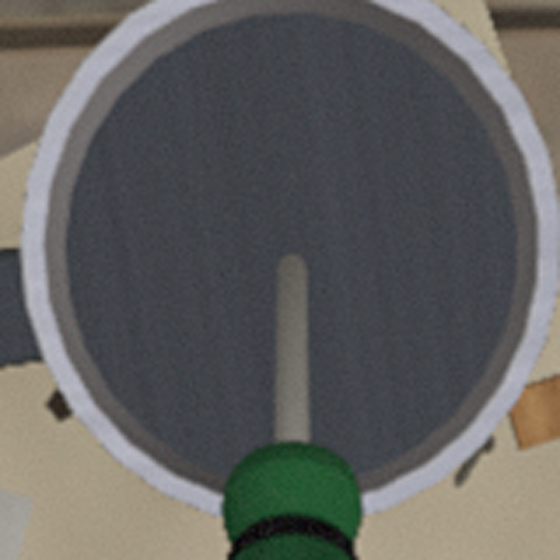

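The blade sits on the plate inside the pot (tip near crop (292,235)), with the shank clear of the rim and no rotation in the grip. I'll back off in steps to get the force curve and confirm the press depth.

```bash
sed -i 's/range(4)/range(8)/' f.py; python3 f.py
```

```text
14.8167 [ 0.6042 -0.0226  0.1508] [ 3.64 -0.09  5.11 -0.   -0.6   0.01]
147
```

Call:
{"op": "servo_tool", "data": {
  "plan": "0 0 -0.0015 0;0 0 -0.0015 0;0 0 -0.0015 0"
}}

```text
t: 15.07
tool_pos: [0.6034, -0.0225, 0.1516]
orientation: [-0.054, -3.14, -0.0]
force: [1.4, -1.2, 2.0]
opening: 0.0235
gripper_force: 39.9
```

```bash
python3 f.py
```

```text
15.4667 [ 0.6038 -0.0226  0.1519] [ 1.29 -0.11  2.16  0.04 -0.2   0.01]
146
```

Call:
{"op": "servo_tool", "data": {
  "plan": "0 0 -0.0015 0;0 0 -0.0015 0;0 0 -0.0015 0"
}}

```text
t: 15.72
tool_pos: [0.6038, -0.0226, 0.1536]
orientation: [-0.054, -3.141, -0.0]
force: [1.7, 0.2, 0.6]
opening: 0.0238
gripper_force: 39.8
```

```bash
python3 f.py
```

```text
16.1167 [ 0.6039 -0.0226  0.1536] [ 0.75 -0.06  1.43  0.03 -0.08  0.  ]
146
```

Call:
{"op": "servo_tool", "data": {
  "plan": "0 0 -0.003 0;0 0 -0.003 0;0 0 -0.003 0"
}}

```text
t: 16.37
tool_pos: [0.6038, -0.0226, 0.1566]
orientation: [-0.054, -3.141, -0.0]
force: [0.7, -1.0, 0.7]
opening: 0.0232
gripper_force: 39.8
```

```bash
python3 f.py
```

```text
16.7667 [ 0.6039 -0.0226  0.1566] [ 0.28 -0.32  0.17  0.02  0.01 -0.  ]
146
```

The force curve shows a clean spring slope. The plate was fully down, at about 6 N net at the stop, so I'll retract and plan the mat. First I check the vise clearance.

Run:
```python
from h import *
from go import rows
c=cam("top"); q=lambda x,y,z:ray(c,200+(x+.5)/3.6-.5,150+(y+.5)/3.6-.5,z)[:2].round(3)
for z in(0,.1,.15): print("vise low end",q(50,152,z),"block",q(80,125,z))
M=np.array([.450,.1965]); d=np.array([.9964,-.085]); tip=M-.0865*d; print("tip",tip)
W=[]
for a in [58.8,50,42,34,26,19,12,5.3]:
    r=np.radians(a); p=tip+.156*np.cos(r)*d; W.append([*p,.0075+.1335*0+.156*np.sin(r)+.005,175.1])
print(np.round(W,4))
rows([[.604,-.0226,.245,178],[W[0][0],W[0][1],.245,175.1]])
```

```text
vise low end [0.602 0.269] block [0.626 0.241]
vise low end [0.586 0.242] block [0.608 0.216]
vise low end [0.578 0.228] block [0.599 0.204]
tip [0.3638114 0.2038525]
[[4.443e-01 1.970e-01 1.459e-01 1.751e+02]
 [4.637e-01 1.953e-01 1.320e-01 1.751e+02]
 [4.793e-01 1.940e-01 1.169e-01 1.751e+02]
 [4.927e-01 1.929e-01 9.970e-02 1.751e+02]
 [5.035e-01 1.919e-01 8.090e-02 1.751e+02]
 [5.108e-01 1.913e-01 6.330e-02 1.751e+02]
 [5.159e-01 1.909e-01 4.490e-02 1.751e+02]
 [5.186e-01 1.906e-01 2.690e-02 1.751e+02]]
t 16.82 pos [ 0.6039 -0.0226  0.1566] head 178.0 F [ 0.6  0.  -0.2] open 0.0235 q [-0.12  0.19  1.57  0.    1.38 -1.66]
-0.000 -0.000 -0.088 0.0;0.167 0.214 -0.088 2.9;
```

Call:
{"op": "servo_tool", "data": {
  "plan": "0 0 -0.01 0;0 0 -0.03 0;0 0 -0.05 0;0 0 -0.07 0;0 0 -0.08 0;0 0 -0.088 0;0 0 -0.088 0"
}}

```text
t: 17.4
tool_pos: [0.6048, -0.0227, 0.2468]
orientation: [0.054, 3.138, -0.001]
force: [0.0, -0.9, -0.7]
opening: 0.0234
gripper_force: 39.8
```

Call:
{"op": "servo_tool", "data": {
  "plan": "0.006 0.008 0 0;0.02 0.026 0 0;0.038 0.05 0 1;0.058 0.075 0 1;0.078 0.1 0 2;0.098 0.125 0 2;0.117 0.15 0 2.9;0.135 0.173 0 2.9;0.15 0.193 0 2.9;0.161 0.206 0 2.9;0.167 0.214 0 2.9;0.167 0.214 0 2.9"
}}

```text
t: 18.4
tool_pos: [0.4426, 0.1984, 0.2433]
orientation: [-0.13, -3.137, 0.0]
force: [0.7, 0.5, -0.7]
opening: 0.0236
gripper_force: 39.8
```

Call:
{"op": "servo_tool", "data": {
  "plan": "0 0 0.02 0;0 0 0.04 0;0 0 0.06 0;0 0 0.075 0;0 0 0.085 0;0 0 0.088 0;0 0 0.088 0;0 0 0.088 0"
}}

```text
t: 19.07
tool_pos: [0.445, 0.1968, 0.1573]
orientation: [0.134, 3.138, 0.0]
force: [0.5, -0.5, -0.7]
opening: 0.0235
gripper_force: 39.8
```

```bash
python3 go.py .4443,.197,.1459,175.1 .4443,.197,.1425,175.1
python3 - <<'E'
from tip import *
im,f,d,H=tip(); g=cv2.cvtColor(im,cv2.COLOR_BGR2GRAY); print(g[70:110,321:326].mean(1).astype(int))
E
```

```text
t 19.07 pos [0.445  0.1968 0.1573] head 175.1 F [ 0.5 -0.5 -0.7] open 0.0235 q [ 0.31 -0.13  1.89 -0.    1.38 -1.17]
0.001 0.000 0.011 0.0;0.001 0.000 0.015 0.0;
green rows 147 304 cols at top 323.08988764044943
[ 49  49  50  49  48  49  49  48  48  47  48  46  47  61  82  85  86  90
  89  86  89  95 115 126 127 126 128 128 128 130 132 132 133 133 135 136
 136 137 138 142]
```

Call:
{"op": "servo_tool", "data": {
  "plan": "0 0 0 0;0 0 0 0;0 0 0.006 0;0 0 0.01 0;0 0 0.014 0;0 0 0.014 0",
  "grip_force": 6
}}

```text
t: 19.62
tool_pos: [0.4451, 0.1971, 0.1425]
orientation: [0.134, 3.137, 0.0]
force: [1.6, 0.3, 1.8]
opening: 0.0248
gripper_force: 6.1
```

Call:
{"op": "servo_tool", "data": {
  "plan": "-0.01 0 0.006 0;-0.019 0 0.011 0;-0.028 0 0.019 0;-0.035 0 0.026 0;-0.042 0 0.035 0;-0.049 0 0.044 0;-0.054 0 0.053 0;-0.059 0 0.062 0;-0.063 0 0.071 0;-0.067 0 0.08 0;-0.067 0 0.08 0;-0.067 0 0.08 0"
}}

```text
t: 20.62
tool_pos: [0.5105, 0.1911, 0.0617]
orientation: [-0.134, -3.137, 0.001]
force: [0.2, -0.3, -0.4]
opening: 0.0241
gripper_force: 6.0
```

```bash
python3 go.py .5186,.1906,.0269,175.1
python3 - <<'E'
from h import *
c=cam("scene")["im"];w=cam("wrist")["im"]
cv2.imwrite("pics/b1.png",np.hstack([cv2.resize(w,(400,250)),cv2.resize(c[60:260,150:470],(400,250),interpolation=cv2.INTER_CUBIC)]))
E
```

```text
t 20.62 pos [0.5105 0.1911 0.0617] head 175.1 F [ 0.2 -0.3 -0.4] open 0.0241 q [ 0.26  0.14  1.81  0.    1.2  -1.22]
-0.008 0.000 0.035 0.0;
```

View pics/b1.png

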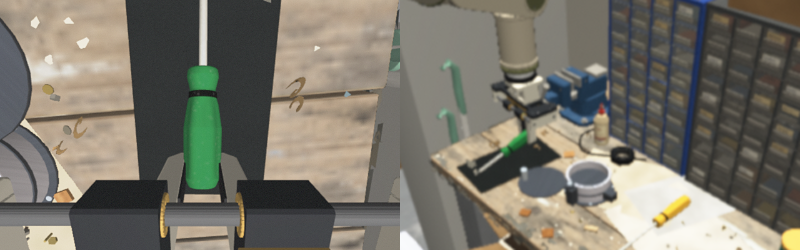

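The driver is reclining over the centre of the mat as intended. Finishing the lowering, then releasing.

Call:
{"op": "servo_tool", "data": {
  "plan": "-0.003 0 0.009 0;-0.005 0 0.018 0;-0.007 0 0.026 0;-0.008 0 0.031 0;-0.008 0 0.034 0;-0.008 0 0.035 0;-0.008 0 0.035 0;-0.008 0 0.035 0"
}}

```text
t: 21.38
tool_pos: [0.5192, 0.1907, 0.0277]
orientation: [-0.134, -3.139, -0.0]
force: [-0.1, -0.1, 0.0]
opening: 0.0242
gripper_force: 6.0
```

Call:
{"op": "servo_tool", "data": {
  "plan": "0 0 0 0;0 0 0 0;0 0 0 0;0 0 0 0;0 0 0 0;0 0 0 0;0 0 0 0",
  "grip": -0.1
}}

```text
t: 21.97
tool_pos: [0.5192, 0.1907, 0.0277]
orientation: [0.134, 3.139, 0.0]
force: [0.3, -0.4, -0.1]
opening: 0.051
gripper_force: 0.0
```

Call:
{"op": "servo_tool", "data": {
  "plan": "0 0 -0.02 0;0 0 -0.05 0;0 0 -0.08 0;0 0 -0.12 0;0 0 -0.16 0;0 0 -0.2 0;0 0 -0.2 0;0 0 -0.2 0"
}}

```text
t: 22.63
tool_pos: [0.5212, 0.1912, 0.2315]
orientation: [0.133, 3.132, 0.003]
force: [1.4, -0.5, -0.8]
opening: 0.0509
gripper_force: 0.0
```

Call:
{"op": "servo_tool", "data": {
  "plan": "-0.02 -0.04 0 0;-0.02 -0.08 0 0;-0.02 -0.12 0 0;-0.02 -0.16 0 0;-0.02 -0.2 0 0;-0.02 -0.24 0 0;-0.02 -0.28 0 0;-0.02 -0.3 0 0;-0.02 -0.3 0 0;-0.02 -0.3 0 0"
}}

```text
t: 23.47
tool_pos: [0.5126, -0.1106, 0.2257]
orientation: [-0.138, -3.136, -0.002]
force: [-0.0, 0.2, 0.3]
opening: 0.051
gripper_force: 0.0
```

Run:
```python
from h import *
c=cam("top"); im=c["im"]
cv2.imwrite("pics/b2.png",cv2.resize(im[150:290,200:420],None,fx=3.6,fy=3.6,interpolation=cv2.INTER_CUBIC))
q=lambda x,y,z:ray(c,200+(x+.5)/3.6-.5,150+(y+.5)/3.6-.5,z)[:2].round(3)
print("peg",q(270,361,.083))
```

```text
peg [0.404 0.059]
```

View pics/b2.png

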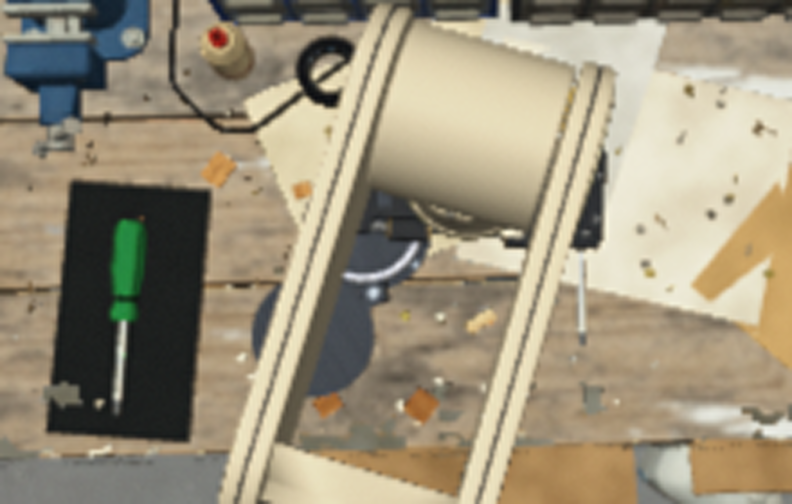

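The driver lies wholly on the mat, from butt at crop (130,220) to tip at (117,412), and the cover stays open at (313,330). Handing in.

```bash
python3 -c "
from plant import robot; print(robot.close_job())"
```

```text
the job is handed in; nothing more can be done
None
```

The job is handed in at about 23.5 s: the cover is open, the force readings show the plate pressed to its stop at about 6 N, the green driver lies wholly on the mat, and nothing else was disturbed as far as I could see.

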